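Gauge the height of the block

ROBOT

A 6-joint arm with a two-finger parallel gripper is mounted at the origin on a cart in front of the work surface, level with it; the furniture and walls round the work are solid. World frame = base frame: x ahead of the robot, y to its left, z up, the work surface at z = 0. Lengths are in m, angles in rad, forces in N, time in s.
With the tool pointing down it reaches from about 0.15 to 0.775 m from the base axis. Payload 6.1 kg.
Tool frame: the origin (TCP) lies midway between the tips of the shut fingers; the grasp point (between the pads) lies 19 mm behind it (robot.grip_point_offset is the distance from the TCP to the grasp point, in m); z points along the fingers, y is the line along which they close (so a half turn about z gives the same grasp; the last joint's range is limited). The gripper opens to 85 mm and grips with 20 to 120 N. Pads are 22 mm wide; open, the fingers measure 114 mm over their backs; the gripper's body (76 mm by 85 mm) begins 54 mm behind the grasp point. The pads swing forward as they close: fully open they stand 13 mm farther back than shut.
Start: joints at [1.218, 0.126, -0.04, 1.405, 0, 1.571], TCP at [0.181, 0.493, 0.231] pointing down, gripper open.
Joint ranges: [-2.72, 2.72], [-0.95, 1.95], [-1.27, 1.35], [-1.78, 2.02], [-1.46, 1.47], [-3.14, 3.14]. Speed limits (rad/s): [2.39, 2.39, 3.01, 3.14, 3.14, 3.14].

INTERFACE

Orientations are given as a unit quaternion [w, x, y, z].
In Python, from cell import robot, cams, order gives the robot as it stands. Calls block until the motion is done:
- robot.move_pose(position, orientation): joint-space move of the TCP to a pose.
- robot.move_linear(position, rot=None, max_speed=0.15, force_limit=None): straight line of the TCP; rot=None keeps the orientation; max_speed is the mean speed in m/s. With force_limit (N) it stops when the force on the tool has changed by that much, and returns True; else False.
- robot.set_joints(angles): joint-space move.
- robot.move_gripper(opening, grasp_force=None): finger opening in m; grasp_force is the grip in N (None keeps the last); returns when the fingers have stopped.
- robot.sleep(seconds).
- robot.ik(position, orientation): joint angles nearest the present ones, or None.
- cams.get_image(name): name is "side" or "top" or "wrist"; returns a dict with "img" (420x560x3 uint8, blue, green, red), "z_map" (420x560 float32, m along the optical axis (not along the pixel's ray), 0 where there is no reading), "K" (3x3 intrinsics, pixels), "rvec" (rotation vector, rad) and "tvec" (3), from world to camera coordinates, as OpenCV has them. Camera axes: x right, y down, z forward; pixel columns grow to the right and rows downward; lengths in m; the calibration is good to about 2 mm. The wrist camera is an equidistant fisheye: a pixel r from the principal point sees the ray r / f radians off the axis. A picture is of the moment at which its call begins.
A pose or a line that the arm cannot do raises robot.MotionError and nothing moves.
- order.hand_in(): hands the job in; it is judged then, once.
Readings, each from a call of its own:
- robot.current_clock(): time.
- robot.current_joints(): joint angles.
- robot.current_qvel(): joint speeds.
- robot.current_joint_efforts(): joint torques, N m.
- robot.current_ee_pos(): TCP position.
- robot.current_tool_rot(): TCP orientation.
- robot.current_wrist_force(): force on the tool from outside, world axes, zero at the start.
- robot.current_wrist_torque(): the same for the moment, N m.
- robot.current_finger_gap(): finger opening in m.
- robot.current_grasp_force(): force on a finger pad.
Only numpy, scipy, OpenCV 4.12 (cv2) and the standard library are available. Lean on these libraries where they do the work, as an engineer would, in place of code of your own. Each camera call takes 0.05 s, during which the arm holds its last target. There are 200 camera calls.

TASK

Measure the height of the rectangular metal block with the bridge gauge: pick the gauge up by its grip, lower it gently (do not drop it) over the middle of the block so that its two legs stand on the worktop either side and its sprung foot is pushed up by the block, then let go and leave it standing there. Leave the block, the flat strip and the round rod where they are.

Things in the scene. Friction and masses are not known exactly. Their poses are not given: they have to be found in the camera images.
- gauge_grip (a point): loose bridge gauge, 0.5 kg: metal bridge 132 mm long on two legs (100 mm clear between soles; sole 60 x 16 mm; deck 64 to 78 mm up), upright grey box grip on its middle, 30 mm (x) by 40 mm (y), top 145 mm up, white scales on its broad faces. Point: mid-grip, 115 mm above the soles, straight over the foot. x across the bridge, y along it from leg to leg (grasp the grip along y), z up
- gauge_foot (a joint): how far the gauge's sprung foot, a round steel foot 18 mm across in the middle between the legs, is pushed up, in m: 0 when it is level with the soles (on the bare worktop or in the air), and the height of the part below it when the gauge stands over a part; at most 0.05. The spring is weak (about 1 N at 0.03)
- block_mid (a point): the block to be measured, loose: plain metal, rectangular, 60 mm (x) by 36 mm (y), 28 mm tall. This point is its centre, 14 mm above the worktop. It lies, like the gauge, strip and rod, right of a large monitor that the arm must go round on the robot's side (it fills x 0.46 to 0.66, y -0.07 to 0.39, z up to 0.42)
- strip_mid (a point): flat strip, loose, same metal, not to be measured: 70 mm (x) by 24 mm (y), 10 mm thick. This point is its centre, 5 mm above the worktop
- rod_mid (a point): short round rod standing on end, loose, same metal, not to be measured: 24 mm across, 44 mm tall. This point is its centre, 22 mm above the worktop
Mind the look-alikes: they are no part of the job. Several things look just like the part that bears gauge_grip: the one meant starts farthest to the robot's right. Leave any purple look-alike of the part that bears block_mid alone.

How it is judged:
On the way, in this order (a step that is already met when the one before it is completed fails the run):
1. the gauge is lifted clear of the worktop (height (world z) of gauge_grip above 0.14 m), for 0.1 s.
2. still in the fingers, the gauge is lowered over the block until its foot is pushed up by at least 15 mm (value of joint gauge_foot above 0.015 m and contact force between the fingers and gauge above 0.5 N and horizontal distance between gauge_grip and block_mid below 0.016 m), for 0.05 s.
At the end, for the whole second after the job is handed in: The gauge stands upright (within 0.06 rad) and at rest on both soles on the worktop (grip point below 120 mm), its foot within 16 mm of the middle of the block, its joint reading 24 to 32 mm, and the block still lies flat (horizontal distance between gauge_grip and block_mid below 0.016 m and value of joint gauge_foot between 0.024 and 0.032 m and height (world z) of gauge_grip below 0.12 m and angle between each of gauge_grip, block_mid's own z axis and vertical below 0.06 rad and linear speed of gauge below 0.01 m/s); the robot touches nothing.
It fails at once if the block is pushed more than 20 mm from its place (distance of block_mid from where it was at the start of the episode above 0.02 m).
It fails at once if the strip is moved more than 20 mm (distance of strip_mid from where it was at the start of the episode above 0.02 m).
It fails at once if the rod is moved more than 20 mm or tipped (distance of rod_mid from where it was at the start of the episode above 0.02 m or angle between rod_mid's own z axis and vertical above 0.3 rad).
It also fails if it takes over 38 s, if anything falls off the work surface, if the arm or the gripper's body presses on something with over 40 N, if the wrist force passes 120 N, or if a joint passes its speed limit or range.

## Working session

There is one attempt and no reset: what is moved stays moved. The work goes in short steps, each a Python script; the robot and the scene stay as the last script left them, time stands still between calls to the robot, and variables do not carry over. Pictures are saved under pics/ and viewed, at most 10 in all, crops included, and the job is handed in when it is done.

```bash
ls; mkdir -p pics; cat > h.py <<'E'
import numpy as np, cv2
from cell import robot, cams, order
def snap(n):
    d=cams.get_image(n); d['R']=cv2.Rodrigues(np.array(d['rvec'],float))[0]; d['t']=np.array(d['tvec'],float).ravel(); return d
def cloud(d):
    K=d['K']; z=d['z_map']; v,u=np.mgrid[:z.shape[0],:z.shape[1]]
    P=np.dstack([(u-K[0,2])/K[0,0]*z,(v-K[1,2])/K[1,1]*z,z])
    W=(P-d['t'])@d['R']; W[z==0]=np.nan; return W
def ray(d,u,v,h):
    K=d['K']; r=d['R'].T@np.array([(u-K[0,2])/K[0,0],(v-K[1,2])/K[1,1],1.]); c=-d['R'].T@d['t']
    return c+r*(h-c[2])/r[2]
E
python3 - <<'E'
from h import *
for n in("top","side"):
    d=snap(n); cv2.imwrite(f'pics/{n}0.png',d['img']); np.savez(f'pics/{n}0.npz',**d); print(n,d['K'].tolist(),-d['R'].T@d['t'])
print(robot.current_clock())
E
```

```text
pics
top [[535.7868430797984, 0.0, 276.7694634501424], [0.0, 535.7868430797984, 201.23400541736174], [0.0, 0.0, 1.0]] [ 0.46788734 -0.08817677  1.45362016]
side [[441.1027879475, 0.0, 277.38221305592685], [0.0, 441.1027879475, 207.6272050101404], [0.0, 0.0, 1.0]] [ 0.0432059  -0.40142076  0.6743846 ]
0.1
```

View pics/top0.png

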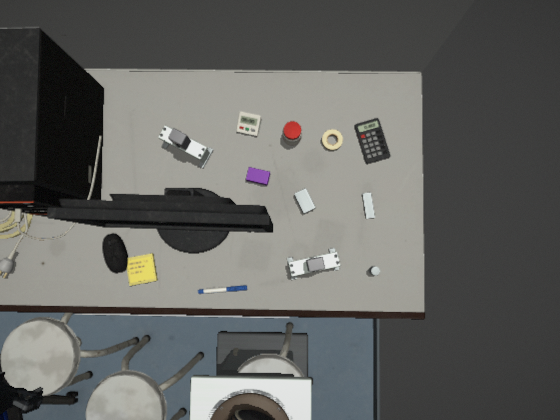

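View pics/side0.png

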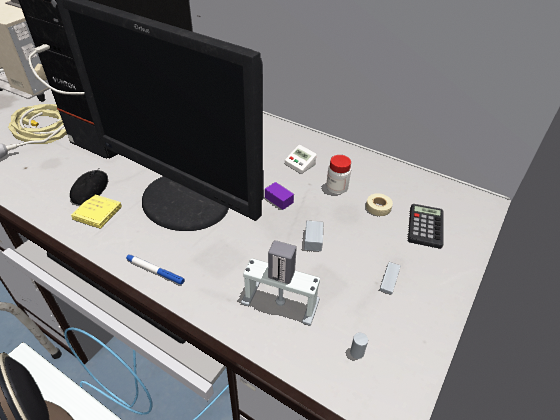

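The side and top views show two gauges: top (314,264) and top (185,143). The right one at (314,264), side (281,270), is the one meant because it is farthest to the robot's right (image right = −y). The block is the grey one at top (304,201). The purple one at (258,176) is the look-alike. The strip is at (368,205) and the rod at (375,271).

```bash
python3 - <<'E'
from h import *
d={}
for n in("top","side"):
    d[n]=dict(np.load(f'pics/{n}0.npz'))
t=d['top'];W=cloud(t); s=d['side']; Ws=cloud(s)
cv2.imwrite('pics/crop.png',cv2.resize(t['img'][150:300,220:420],None,fx=4,fy=4,interpolation=cv2.INTER_CUBIC))
def rect(P):
    r=cv2.minAreaRect((P[:,:2]*1000).astype(np.float32)); return r
def rep(name,W,u0,u1,v0,v1,z0,z1):
    P=W[v0:v1,u0:u1].reshape(-1,3); P=P[(P[:,2]>z0)&(P[:,2]<z1)]
    if len(P)>4: print(name,len(P),'mean',P.mean(0).round(4),'rect',np.round(np.concatenate([np.ravel(x) for x in rect(P)]),1))
print('table',np.nanmedian(W[230:250,320:360,2]),np.nanmedian(Ws[240:260,340:370,2]))
for nm,w,b,g in(('top',W,(285,330,180,220),(280,350,240,285)),('side',Ws,(300,328,212,255),(235,325,235,320))):
    rep(nm+' block',w,*b,.02,.036); rep(nm+' griptop',w,*g,.138,.152); rep(nm+' grip',w,*g,.09,.155); rep(nm+' deck',w,*g,.07,.086)
rep('strip',W,355,380,185,225,.005,.02);rep('rod',W,360,390,258,285,.03,.06)
# colour contours cast by ray
for nm,(u0,u1,v0,v1),h in(('block',(285,330,183,220),.028),('strip',(355,382,185,225),.01)):
    g=cv2.cvtColor(t['img'],cv2.COLOR_BGR2GRAY)[v0:v1,u0:u1]; m=(g>np.median(g)+18).astype(np.uint8)
    c=max(cv2.findContours(m,cv2.RETR_EXTERNAL,cv2.CHAIN_APPROX_NONE)[0],key=len)[:,0]
    P=np.array([ray(t,u+u0,v+v0,h) for u,v in c]); print(nm,np.median(g),m.sum(),rect(P))
E
```

```text
table 0.0006193111451249995 0.0007844120647983606
top block 299 mean [ 0.6188 -0.1332  0.0284] rect [ 619.  -133.2   59.8   35.1   26.9]
top griptop 202 mean [ 0.4519 -0.1582  0.1452] rect [ 451.9 -158.2   30.1   39.7   13.3]
top grip 223 mean [ 0.4523 -0.1573  0.1426] rect [ 451.5 -158.2   34.6   39.7   14.2]
top deck 524 mean [ 0.4523 -0.1571  0.0785] rect [ 452.  -158.4   38.1  128.    13.2]
side block 411 mean [ 0.615  -0.1378  0.028 ] rect [ 619.2 -135.8   62.    35.9   26.6]
side griptop 411 mean [ 0.4491 -0.1619  0.1445] rect [ 451.2 -160.5   31.    40.6   13.6]
side grip 917 mean [ 0.4444 -0.1645  0.1281] rect [ 450.9 -160.7   30.9   40.9   12.5]
side deck 1152 mean [ 0.4474 -0.1653  0.0778] rect [ 451.9 -160.6   40.3  127.8   13.1]
strip 276 mean [ 0.6115 -0.3044  0.0099] rect [ 613.5 -303.4  106.1   64.8    0.9]
rod 73 mean [ 0.4367 -0.318   0.0428] rect [ 435.9 -318.4   20.6   23.4    1.2]
block 161.0 268 ((619.8865966796875, -133.926025390625), (57.60606384277344, 32.38519287109375), 27.045934677124023)
strip 161.0 209 ((611.2493286132812, -306.6717224121094), (68.118408203125, 22.15509033203125), 8.601662635803223)
```

View pics/crop.png

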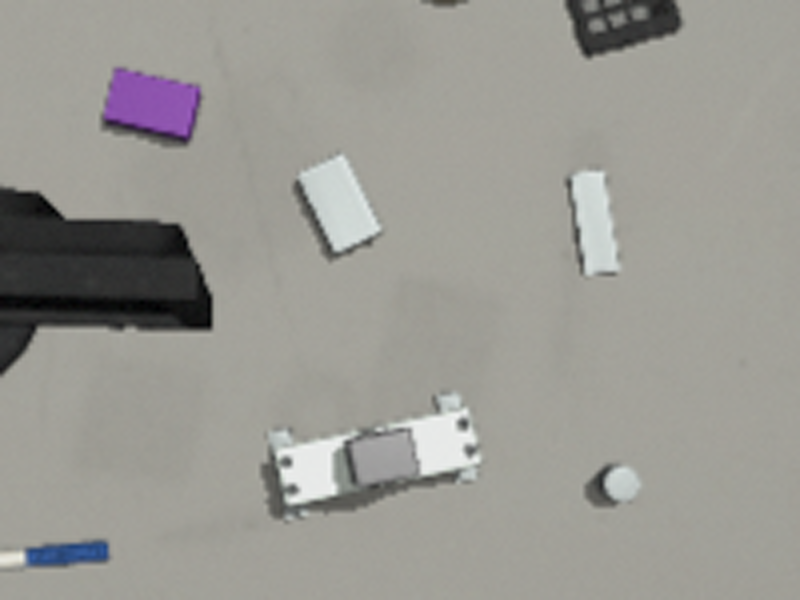

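The crop confirms it: the wanted gauge (grey grip at crop (383,457)) is right of everything alike, the plain metal block is at crop (340,204), and the purple one at (152,104) is to be left alone. Next I check the monitor's real extent and the IK options.

```bash
cat >> h.py <<'E'
from scipy.spatial.transform import Rotation as Ro
def quat(psi,flip=False):
    # tool down, tool y along world direction psi+90deg
    p=np.deg2rad(psi)+(np.pi if flip else 0)
    y=np.array([-np.sin(p),np.cos(p),0]); z=np.array([0,0,-1.]); x=np.cross(y,z)
    q=Ro.from_matrix(np.c_[x,y,z]).as_quat(); return [q[3],q[0],q[1],q[2]]
E
python3 - <<'E'
from h import *
for n in("top","side"):
    d=dict(np.load(f'pics/{n}0.npz'));P=cloud(d).reshape(-1,3)
    m=(P[:,0]>.42)&(P[:,0]<.72)&(P[:,1]>-.1)&(P[:,1]<.3)&(P[:,2]>.015)&(P[:,2]<.5); P=P[m]
    for a,b in((.015,.05),(.05,.1),(.1,.15),(.15,.2),(.2,.3),(.3,.45)):
        Q=P[(P[:,2]>a)&(P[:,2]<b)]
        if len(Q):
            Q2=Q[Q[:,1]<np.percentile(Q[:,1],5)+.0]
            print(n,a,len(Q),'ymin',Q[:,1].min().round(3),'x',Q[:,0].min().round(3),Q[:,0].max().round(3),'edge x',np.percentile(Q2[:,0],[5,95]).round(3) if len(Q2) else '')
print(robot.current_tool_rot(), robot.current_ee_pos())
for nm,p in(('g',(.4515,-.1595)),('b',(.619,-.1345))):
  for psi in(0,13.3,27,45,60,80,-20):
    for f in(0,1):
      for z in(.1,.2):
        q=robot.ik([*p,z],quat(psi,f)); print(nm,psi,f,z,None if q is None else np.round(q,2))
E
```

```text
top 0.015 1123 ymin -0.038 x 0.422 0.716 edge x [0.664 0.696]
top 0.05 53 ymin -0.098 x 0.43 0.72 edge x [0.431 0.435]
top 0.1 581 ymin -0.052 x 0.529 0.624 edge x [0.529 0.538]
top 0.15 189 ymin -0.053 x 0.529 0.624 edge x [0.53  0.547]
top 0.2 489 ymin -0.053 x 0.53 0.625 edge x [0.53  0.568]
top 0.3 4421 ymin -0.053 x 0.53 0.596 edge x [0.53  0.567]
side 0.015 1847 ymin -0.042 x 0.42 0.707 edge x [0.662 0.695]
side 0.05 699 ymin -0.1 x 0.437 0.55 edge x [0.442 0.547]
side 0.1 2976 ymin -0.056 x 0.527 0.572 edge x [0.53  0.549]
side 0.15 2874 ymin -0.056 x 0.528 0.571 edge x [0.53  0.549]
side 0.2 6935 ymin -0.056 x 0.527 0.57 edge x [0.531 0.548]
side 0.3 10752 ymin -0.056 x 0.527 0.575 edge x [0.53  0.549]
[-1.42385634e-04  1.75499280e-01  9.84479274e-01 -7.36054778e-04] [0.18126693 0.49230694 0.2305789 ]
g 0 0 0.1 [-0.34  0.07 -0.39  1.11  0.   -0.34]
g 0 0 0.2 [-0.34  0.04 -0.2   1.33  0.   -0.34]
g 0 1 0.1 [-0.34  0.07 -0.39  1.11  0.    2.8 ]
g 0 1 0.2 [-0.34  0.04 -0.2   1.33  0.    2.8 ]
g 13.3 0 0.1 [-0.34  0.07 -0.39  1.11  0.   -0.57]
g 13.3 0 0.2 [-0.34  0.04 -0.2   1.3
[... 1780 characters left out ...]
.   -1.  ]
b 45 1 0.1 [-0.21  0.36 -0.03  1.18  0.    2.14]
b 45 1 0.2 [-0.21  0.34  0.16  1.39  0.    2.14]
b 60 0 0.1 [-0.21  0.36 -0.03  1.18  0.   -1.26]
b 60 0 0.2 [-0.21  0.34  0.16  1.39  0.   -1.26]
b 60 1 0.1 [-0.21  0.36 -0.03  1.18  0.    1.88]
b 60 1 0.2 [-0.21  0.34  0.16  1.39  0.    1.88]
b 80 0 0.1 [-0.21  0.36 -0.03  1.18  0.   -1.61]
b 80 0 0.2 [-0.21  0.34  0.16  1.39  0.   -1.61]
b 80 1 0.1 [-0.21  0.36 -0.03  1.18  0.    1.53]
b 80 1 0.2 [-0.21  0.34  0.16  1.39  0.    1.53]
b -20 0 0.1 [-0.21  0.36 -0.03  1.18  0.    0.14]
b -20 0 0.2 [-0.21  0.34  0.16  1.39  0.    0.14]
b -20 1 0.1 [-0.21  0.36 -0.03  1.18  0.   -3.01]
b -20 1 0.2 [-0.21  0.34  0.16  1.39  0.   -3.01]
```

```bash
python3 - <<'E'
from h import *
q=quat(13.3,True)
robot.move_pose([.2,.25,.28],quat(60,True))
robot.move_pose([.3,-.12,.26],q)
robot.move_pose([.4515,-.1597,.20],q)
print(robot.move_linear([.4515,-.1597,.096],max_speed=.1,force_limit=8))
robot.move_gripper(.03,grasp_force=40)
print(robot.current_finger_gap(),robot.current_grasp_force(),robot.current_ee_pos())
robot.move_linear([.4515,-.1597,.150],max_speed=.06)
print(robot.current_finger_gap(),robot.current_wrist_force(),robot.current_clock(),robot.current_ee_pos())
d=snap('side'); cv2.imwrite('pics/side1.png',d['img']); np.savez('pics/side1.npz',**d)
E
```

```text
False
0.03954984980637787 48.24039816856384 [ 0.4518196  -0.15994475  0.09636045]
0.03978385034674361 [ 0.54359012 -0.95288176 -3.42507379] 6.3 [ 0.45124874 -0.15961797  0.14957882]
```

View pics/side1.png

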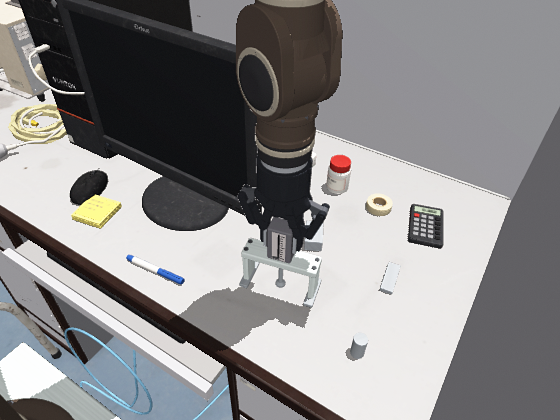

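The gauge is held upright and clear of the worktop, with its foot hanging at (280,283). Before passing the screen edge I check how wide the forearm is.

```bash
python3 - <<'E'
from h import *
n=np.array([.1595,.4515])/np.hypot(.1595,.4515); a=np.array([n[1],-n[0]])
for c in('top','side'):
    P=cloud(snap(c)).reshape(-1,3); P=P[np.isfinite(P).all(1)]
    r=P[:,:2]@a; s=P[:,:2]@n
    for z0 in(.2,.25,.3,.35,.4,.45,.5):
        m=(r>.2)&(r<.56)&(abs(s)<.12)&(P[:,2]>z0)&(P[:,2]<z0+.05)&~((P[:,0]>.515)&(P[:,1]>-.065))
        if m.sum()>5: print(c,z0,m.sum(),'r',np.percentile(r[m],[1,99]).round(3),'s',np.percentile(s[m],[1,99]).round(3))
E
```

```text
top 0.25 38 r [0.432 0.455] s [0.047 0.062]
side 0.2 1546 r [0.434 0.505] s [-0.059  0.047]
side 0.25 1406 r [0.437 0.518] s [-0.057  0.054]
side 0.3 1731 r [0.44  0.503] s [-0.038  0.021]
side 0.35 1916 r [0.44  0.501] s [-0.038  0.018]
side 0.4 2996 r [0.425 0.517] s [-0.044  0.037]
side 0.45 5195 r [0.426 0.518] s [-0.043  0.038]
side 0.5 3372 r [0.435 0.517] s [-0.037  0.029]
```

```bash
python3 - <<'E'
from h import *
q=quat(35,True); z=.150
robot.move_linear([.4515,-.165,z],rot=q,max_speed=.06)
robot.move_linear([.615,-.170,z],max_speed=.12)
f0=np.array(robot.current_wrist_force())
robot.move_linear([.619,-.1395,z],max_speed=.05,force_limit=12)
print(robot.current_wrist_force()-f0,robot.current_clock(),robot.current_ee_pos(),robot.current_finger_gap())
d=snap('side'); cv2.imwrite('pics/side2.png',cv2.resize(d['img'][150:330,200:440],None,fx=3.3,fy=3.3)); np.savez('pics/side2.npz',**d)
W=cloud(d); m=(W[...,2]>.115)&(W[...,2]<.14)&(W[...,0]>.52)&(W[...,0]<.7)&(W[...,1]<-.06)&(W[...,1]>-.25)
P=W[m]; print(m.sum(),cv2.minAreaRect((P[:,:2]*1000).astype(np.float32)),np.median(P[:,2]))
E
```

```text
[ 0.35185131 -0.79332857 -0.70296778] 9.2583 [ 0.61903154 -0.13938592  0.14998194] 0.039506948192413266
1001 ((617.5419311523438, -139.46583557128906), (38.92607116699219, 128.14732360839844), 34.91175842285156) 0.13178940914359022
```

View pics/side2.png

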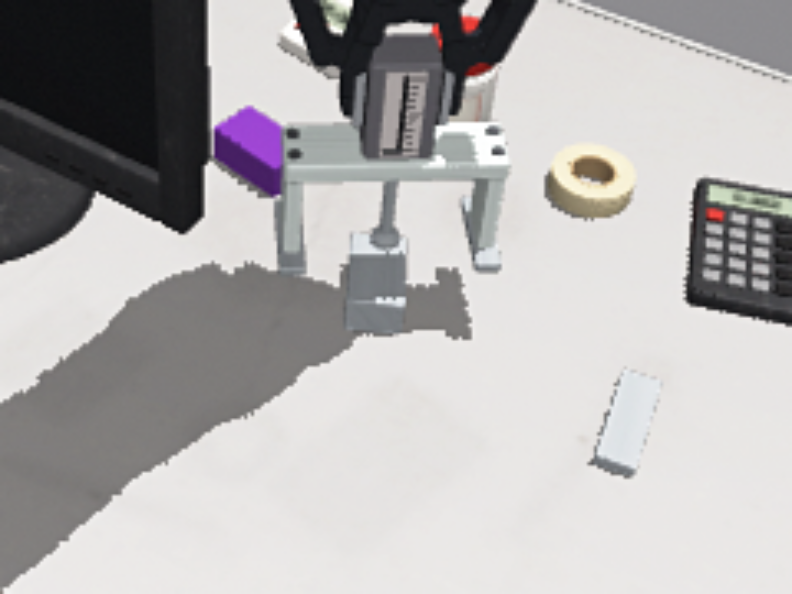

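The gauge hangs over the block, foot at crop (386,235), with both legs clear of the block and the screen. Deck centre measured at (0.6175, −0.1395) against the block at (0.619, −0.135), so I lower it now.

```bash
python3 - <<'E'
from h import *
x,y=.6198,-.1370
robot.move_linear([x,y,.15],max_speed=.02)
print(robot.move_linear([x,y,.102],max_speed=.05,force_limit=10))
print(robot.move_linear([x,y,.092],max_speed=.008,force_limit=5))
print(robot.current_ee_pos(),robot.current_wrist_force(),robot.current_clock())
robot.sleep(.3)
robot.move_gripper(.062); robot.sleep(.3)
p=np.array(robot.current_ee_pos())
print(robot.move_linear([x,y,.20],max_speed=.06,force_limit=10),robot.current_clock())
robot.move_linear([.60,-.18,.24],max_speed=.12)
d=snap('side'); cv2.imwrite('pics/side3.png',cv2.resize(d['img'][150:330,200:440],None,fx=3.3,fy=3.3))
W=cloud(d); 
def r(z0,z1):
    m=(W[...,2]>z0)&(W[...,2]<z1)&(W[...,0]>.53)&(W[...,0]<.7)&(W[...,1]<-.06)&(W[...,1]>-.25)
    P=W[m]; print(m.sum(),cv2.minAreaRect((P[:,:2]*1000).astype(np.float32)),np.median(P[:,2]))
r(.073,.085); r(.138,.155); print(robot.current_clock())
E
```

```text
False
True
[ 0.61995867 -0.13712205  0.09632808] [ 0.44226124 -1.25290555  6.19471341] 11.4833
False 14.3417
759 ((619.2728881835938, -136.750732421875), (41.6109733581543, 127.43370819091797), 33.89053726196289) 0.07837435030199308
273 ((618.3414306640625, -137.13999938964844), (29.813753128051758, 39.856773376464844), 35.40690231323242) 0.14509812081132129
15.0583
```

View pics/side3.png

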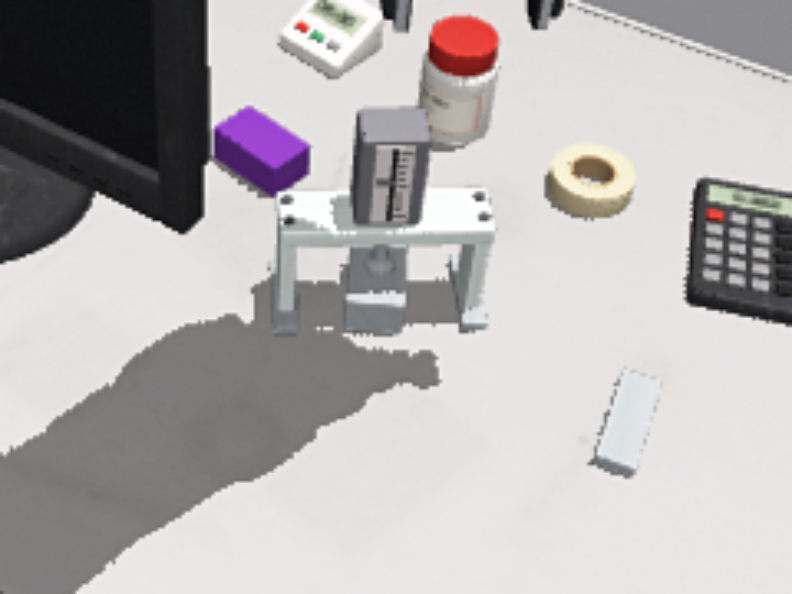

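The gauge stands upright on both soles, its foot on the block at crop (380,262) and its top at 0.145 m. The block has not moved, and the gripper is clear.

```bash
python3 -c "
from h import *
robot.sleep(.3); print(order.hand_in())"
```

```text
the job is handed in; nothing more can be done
None
```

I placed the gauge over the block about 2 mm off its centre in the camera measurement, standing upright on both soles with its foot on the block. I let go and handed the job in after about 15 s; no verdict came back.

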